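# Spring check on two die mounts

## Robot

A 6-joint arm with a two-finger parallel gripper is mounted at the origin on the work surface. World frame = base frame: x ahead of the robot, y to its left, z up, the work surface at z = 0. Lengths are in mm, angles in rad, forces in N, time in s.
With the tool pointing down it reaches from about 400 to 925 mm from the base axis. Payload 12.5 kg.
Tool frame: the origin (TCP) lies midway between the tips of the shut fingers; the grasp point (between the pads) lies 19 mm behind it; z points along the fingers, y is the direction in which the jaws open and shut (so a half turn about z gives the same grasp; the last joint's range is limited). The gripper opens to 95 mm and grips with 3 to 60 N. Pads are 20 mm wide; open, the fingers measure 119 mm over their backs; the gripper's body (75 mm by 180 mm) begins 59 mm behind the grasp point.
Start: joints at [-1.222, 0.491, 1.559, -0, 1.092, -0.106], TCP at [274.576, -561.476, 214.661] pointing down, gripper open.
Joint ranges: [-3.1, 3.1], [-0.84, 2.19], [0.05, 2.79], [-1.13, 4.28], [0.06, 2.93], [-2.69, 2.69]. Speed limits (rad/s): [2.22, 2.22, 2.79, 3.14, 3.14, 3.14].

## Interface

Orientations are given as [roll, pitch, yaw] about the fixed x, y, z axes, in that order (R = Rz(yaw) Ry(pitch) Rx(roll)).
In Python, from cell import * gives the robot as it stands. The module is installed in compiled form; this text tells all that it offers.
- The arm moves only by the tool carry_out, never from a script. Its argument "moves" is a list of rows, each an object of numbers: "dx", "dy", "dz": the shift along the tool's x, y, z in m; "twist": the turn about the tool's z in degrees. A call has 1 to 5 rows; each row is the pose to reach, as a shift and turn from the pose commanded when the call began, along the tool's axes at that moment; what a row does not reach only later rows make up. A row lasts 1/10 s, in which the tool goes at most 50 mm and 8.59 degrees, less where a joint would pass 70% of its speed; a pose out of reach is approached as far as the arm can. A call with a gripper value outside its range is refused whole. "grip" is the finger opening in m, from 0 to 0.0951, set as the call begins (left out, the last holds). The fingers move at their own pace and stop on an object; the grip force is fixed at half the most. Time passes only in rows, so rows that repeat a pose let the fingers close. It gives the time, the measured TCP pose, the force and the opening at its end, in the units of the state.
- state(): the state, without advancing time (a new reading comes with each control period).
- read_camera(name): name is "side" or "top"; returns (picture, depth): 384x512x3 uint8, red, green, blue; 384x512 float32, mm along the optical axis (not along the pixel's ray), 0 where there is no reading.
- camera_info(name): a dict with "mtx" (3x3 intrinsics, pixels), "dist_coeffs" ([k1, k2, p1, p2, k3] as OpenCV has them; the pictures are not rectified), "R" (3x3) and "t" (3): a world point X has camera coordinates R X + t. Camera axes: x right, y down, z forward; pixel columns grow to the right and rows downward; lengths in mm; the calibration is good to about 2 mm. A picture is of the moment at which its call begins. camera_info takes no time and is no camera call.
- job_done(): hands the job in, once; it reports no verdict.
The state is a dict: "t": time; "joints": joint angles; "qvel": joint speeds; "tau": joint torques, N m; "eef_pos": TCP position; "tcp_rot": TCP orientation; "ft_force": force on the tool from outside, world axes, zero at the start; "moment": the same for the moment, N m; "opening": opening from 0.0 (shut) to 1.0 (fully open).
Only numpy, scipy, OpenCV 4.12 (cv2) and the standard library are available. Lean on these libraries where they do the work, as an engineer would, in place of code of your own. Each camera call takes 0.05 s, during which the arm holds its last target. There are 200 camera calls.

## Task

Check the springs of the two tilt mounts. First, on the mount with the round pad, press the pad down with the fingertips until the black pointer stands over the brass tab, without overrunning it, hold it there for about a second and let it come fully back up; then do the same on the mount with the square pad. Pick nothing up, leave the index arms as set, and do not disturb the loose things on the bench.

Things in the scene. Friction and masses are not known exactly. Their poses are not given: they have to be found in the camera images.
- round_mount: Tilt mount with the round pad, screwed down: green base 110 (x) x 210 (y) x 12 mm, origin under its centre. Steel tilt plate, 52 mm wide, rounded free end, hinged on a level pin along the mount's x at y = -55, z = 70 mm; pad at its +y end. On the +x side of the pin stand a white scale plate, index arm and black pointer, up to 185 mm high, at y = -75 to 5, x = 15 to 40 mm: keep clear
- round_pad (a point): Centre of the top face of the black rubber pad (disc 42 mm across, 8 mm high) on the free end of the tilt plate, 120 mm from the hinge line, 83 mm above the bench when up. It sinks 12 mm per 0.1 rad of plate tilt, nearly straight down
- round_plate (a joint): Tilt of that plate in rad: 0 = up at rest against its stop, grows as the pad is pressed down, hard stop at 0.45. A spring returns it: about 2 N at the pad to start it moving, about 2 N more per 0.1 rad (about 7 N at 0.3)
- round_pointer (a point): Tip of the black pointer (4 mm wide bar standing 100 mm above the hinge line, fixed to the tilt plate). As the pad sinks the tip moves 10 mm per 0.1 rad along the mount's +y, towards the pad
- round_tab (a point): Scale mark: the brass tab, 9 mm wide and 26 mm high, at the top of the index arm just behind the pointer. The point is the spot where the pointer's tip will be when the pointer is centred on the tab. The index arm is already set and stays where it is unless knocked
- round_index (a joint): Angle of the index arm in rad, on the same scale as the plate's tilt: the pointer is centred on the tab when the two values are equal. Set anywhere from 0.14 to 0.32 at the start
- square_mount: Tilt mount with the square pad, screwed down: green base 110 (x) x 210 (y) x 12 mm, origin under its centre. Steel tilt plate, 52 mm wide, square-cornered free end, hinged on a level pin along the mount's x at y = -55, z = 70 mm; pad at its +y end. On the +x side of the pin stand a white scale plate, index arm and black pointer, up to 185 mm high, at y = -75 to 5, x = 15 to 40 mm: keep clear
- square_pad (a point): Centre of the top face of the black rubber pad (square 42 x 42 mm, 8 mm high) on the free end of the tilt plate, 120 mm from the hinge line, 83 mm above the bench when up. It sinks 12 mm per 0.1 rad of plate tilt, nearly straight down
- square_plate (a joint): Tilt of that plate in rad: 0 = up at rest against its stop, grows as the pad is pressed down, hard stop at 0.45. A spring returns it: about 2 N at the pad to start it moving, about 2 N more per 0.1 rad (about 7 N at 0.3)
- square_pointer (a point): Tip of the black pointer (4 mm wide bar standing 100 mm above the hinge line, fixed to the tilt plate). As the pad sinks the tip moves 10 mm per 0.1 rad along the mount's +y, towards the pad
- square_tab (a point): Scale mark: the brass tab, 9 mm wide and 26 mm high, at the top of the index arm just behind the pointer. The point is the spot where the pointer's tip will be when the pointer is centred on the tab. The index arm is already set and stays where it is unless knocked
- square_index (a joint): Angle of the index arm in rad, on the same scale as the plate's tilt: the pointer is centred on the tab when the two values are equal. Set anywhere from 0.14 to 0.32 at the start
- spool: Bystander: loose wooden spool standing, 32 mm across, 45 mm high; origin at the centre of its underside
- punch: Bystander: loose steel hole punch standing, 28 mm across, 95 mm high; origin at the centre of its underside
- jar: Bystander: loose amber glass jar, 60 mm across, 80 mm high; origin at the centre of its underside
- tape: Bystander: loose tape roll lying flat, 90 mm across, 22 mm high; origin at the centre of its underside
- die: Bystander: loose round strip-steel cutting die, 76 mm across, 32 mm high; origin at the centre of its underside
- block: Bystander: loose wooden block 70 x 45 x 30 mm; origin at the centre of its underside
- mallet: Bystander: loose hammer lying along its own x axis, under 60 mm high; origin on its underside
- screwdriver: Bystander: loose screwdriver lying along its own x axis, under 40 mm high; origin on its underside

How it is judged:
By the outcome, as a careful person would: the job done as asked, in the order asked, and still so for the second after the job is handed in, with the robot touching nothing.
It also fails if it takes over 61 s, if anything falls off the work surface, if the arm or the gripper's body presses on something with over 40 N, if the wrist force passes 120 N, or if a joint passes its speed limit or range.

## Working session

There is one attempt and no reset: what is moved stays moved. The work goes in short steps, Python scripts to look and compute and a tool call to move; the robot and the scene stay as the last step left them, time stands still between calls to the robot, and variables do not carry over. Pictures are saved under pics/ and viewed, about 8 in all and at most 12, crops included, and the job is handed in when it is done.

Besides the shell and the picture viewer there is one more tool, called after ">>>" as a command line: name --argument value ..., lists and objects as JSON in quotes. carry_out: Moves the arm, as the interface text tells. Its arguments: {"type":"object","properties":{"moves":{"type":"array","items":{"type":"object","properties":{"dx":{"type":"number"},"dy":{"type":"number"},"dz":{"type":"number"},"twist":{"type":"number"}}}},"grip":{"type":"number"}},"required":["moves"]}

```bash
mkdir -p pics; cat > h.py <<'E'
from cell import *
import numpy as np, cv2
def snap(n):
    p,d=read_camera(n); np.savez(f'{n}.npz',p=p,d=d); return p,d
def save(p,f): cv2.imwrite('pics/'+f,cv2.cvtColor(p,cv2.COLOR_RGB2BGR))
def ray(n,uv):
    c=camera_info(n); K=np.array(c['mtx']); R=np.array(c['R']); t=np.array(c['t']).ravel()
    x=cv2.undistortPoints(np.array(uv,float).reshape(-1,1,2),K,np.array(c['dist_coeffs'])).reshape(-1,2)
    return -R.T@t, np.c_[x,np.ones(len(x))]@R
def onz(n,uv,z):
    o,d=ray(n,uv); return o+d*((z-o[2])/d[:,2])[:,None]
def deproj(n,uv,dep):
    o,d=ray(n,uv); return o+d*np.array(dep,float)[:,None]
def proj(n,X):
    c=camera_info(n); R=np.array(c['R'])
    return cv2.projectPoints(np.array(X,float).reshape(-1,1,3),cv2.Rodrigues(R)[0],np.array(c['t'],float),np.array(c['mtx']),np.array(c['dist_coeffs']))[0].reshape(-1,2)
E
python3 - <<'E'
from h import *
for n in('top','side'):
    p,d=snap(n); save(p,n+'0.png'); c=camera_info(n); R=np.array(c['R']);print(n,(-R.T@np.array(c['t'])).round(),R.round(2).tolist(),np.array(c['mtx']).round().tolist())
s=state();print(s)
E
```

```text
top [ 357.   -0. 1395.] [[-0.02, -1.0, -0.0], [-0.99, 0.02, -0.16], [0.16, -0.0, -0.99]] [[425.0, 0.0, 252.0], [0.0, 425.0, 194.0], [0.0, 0.0, 1.0]]
side [-358.  908. 1138.] [[-0.69, -0.72, 0.01], [-0.45, 0.42, -0.79], [0.56, -0.55, -0.61]] [[486.0, 0.0, 252.0], [0.0, 486.0, 196.0], [0.0, 0.0, 1.0]]
{'t': 0.1, 'joints': array([-1.22160362e+00,  4.91466215e-01,  1.55939771e+00,  7.12697125e-06,
        1.09170040e+00, -1.05587183e-01]), 'qvel': array([-0.00049125, -0.00184463, -0.00105019,  0.00138971, -0.00076078,
        0.00130376]), 'tau': array([ 4.41983779e-03, -6.13623762e+01, -2.58607435e+01,  6.94348686e-02,
        4.70018294e-02, -6.19597608e-05]), 'eef_pos': array([ 274.49388605, -561.25157162,  214.13756038]), 'tcp_rot': array([-3.14062706e+00, -1.08691620e-04,  4.54776552e-01]), 'ft_force': array([-0.05541853,  0.72014988, -0.1412184 ]), 'moment': array([ 0.007368  ,  0.04079553, -0.00473284]), 'opening': 0.9984133836504754}
```

View pics/top0.png

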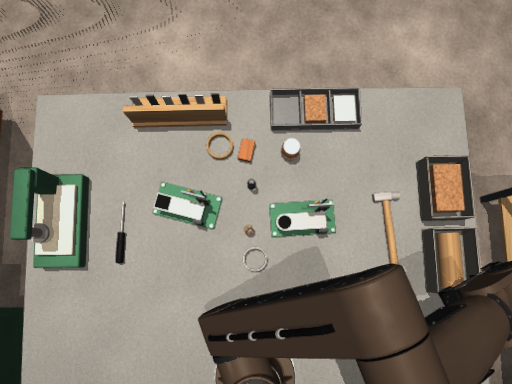

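View pics/side0.png

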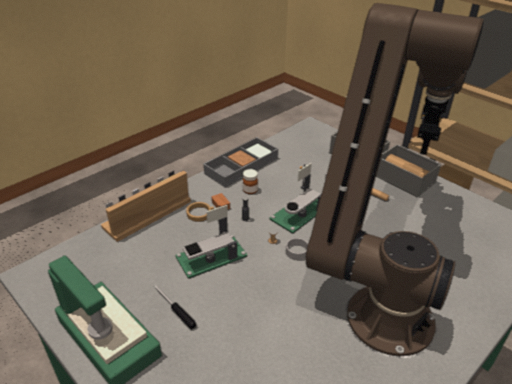

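The top view shows the round mount near (302,219) with its pad at (285,222). The square mount is near (187,204) with its pad at (163,202). In the side view the square mount is at (212,250) and the round one at (297,208), and both scales are visible.

```bash
python3 - <<'E'
from h import *
T=np.load('top.npz');S=np.load('side.npz')
hsv=cv2.cvtColor(T['p'],cv2.COLOR_RGB2HSV)
g=cv2.inRange(hsv,(60,90,40),(95,255,255))
for nm,box,pad in(('round',(260,190,345,245),(285,222)),('square',(145,175,230,235),(163,202))):
    m=np.zeros_like(g);x0,y0,x1,y1=box;m[y0:y1,x0:x1]=g[y0:y1,x0:x1]
    pts=cv2.findNonZero(m).reshape(-1,2)
    W=onz('top',pts,12)[:,:2].astype(np.float32)
    r=cv2.minAreaRect(W);c=np.array(r[0]);b=cv2.boxPoints(r)
    e=[b[1]-b[0],b[2]-b[1]];L=max(e,key=np.linalg.norm)
    # pad: dark blob
    v=T['p'].max(2);k=np.zeros_like(v);k[pad[1]-11:pad[1]+12,pad[0]-12:pad[0]+13]=1
    dm=((v<50)&(k>0)).astype(np.uint8);n,l,st,ce=cv2.connectedComponentsWithStats(dm)
    i=l[pad[1],pad[0]];P=onz('top',[ce[i]],83)[0]
    if L@(P[:2]-c)<0:L=-L
    yaw=np.arctan2(-L[0],L[1]);u=L/np.linalg.norm(L)
    print(nm,'rect',c.round(1),np.round(r[1],1),'yaw',yaw.round(3),'pad',P.round(1),st[i],'pad from base',(c+65*u).round(1),'depthpad',T['d'][pad[1],pad[0]])
tiles=[]
for A,(cx,cy),n in((T,(302,215),0),(T,(187,203),0),(S,(300,195),1),(S,(214,235),1)):
    tiles.append(cv2.resize(A['p'][cy-36:cy+36,cx-49:cx+49],(400,296),interpolation=cv2.INTER_CUBIC))
save(np.vstack([np.hstack(tiles[:2]),np.hstack(tiles[2:])]),'crop.png')
E
```

```text
round rect [ 495.3 -164.9] [105.9 205.6] yaw 0.051 pad [ 477.6 -100.7   83. ] [279 216  12  12 113] pad from base [ 492. -100.] depthpad 1317.1658
square rect [544.7 211.6] [206.7 106. ] yaw -0.272 pad [547.5 278.   83. ] [155 195  15  14 155] pad from base [562.2 274.2] depthpad 1327.3899
```

View pics/crop.png

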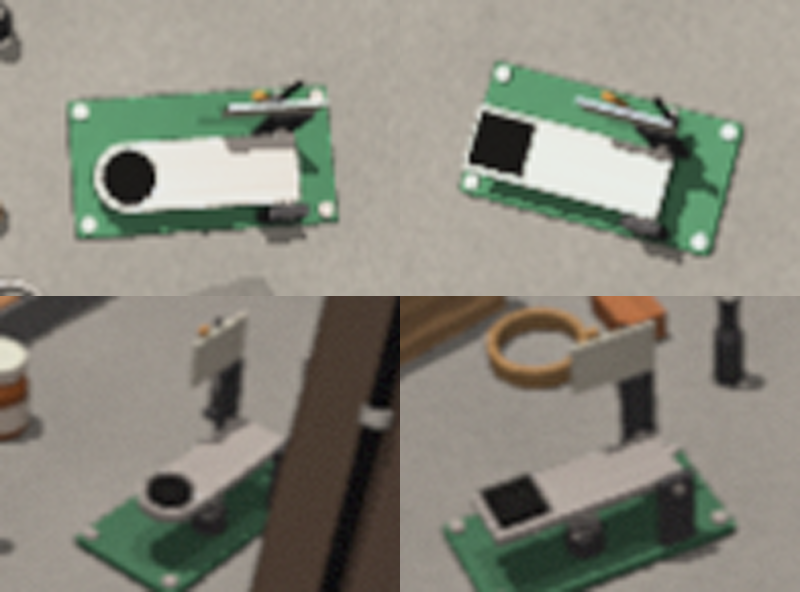

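The crop shows both pads cleanly. Each brass tab shows orange just beyond its white plate in the top view, at crop positions (260,97) and (610,97). The black pointers lean outward from there to tips near (300,85) and (660,100).

```bash
cat >> h.py <<'E'
M={'round':((495.3,-164.9),0.051),'square':((544.7,211.6),-0.272)}
def loc(m,X):
    (cx,cy),a=M[m]; X=np.array(X,float); d=X[...,:2]-[cx,cy]
    return np.stack([d[...,0]*np.cos(a)+d[...,1]*np.sin(a),-d[...,0]*np.sin(a)+d[...,1]*np.cos(a),X[...,2]],-1)
def wor(m,X):
    (cx,cy),a=M[m]; X=np.array(X,float)
    return np.stack([cx+X[...,0]*np.cos(a)-X[...,1]*np.sin(a),cy+X[...,0]*np.sin(a)+X[...,1]*np.cos(a),X[...,2]],-1)
def onx(m,n,uv,xl):
    o,d=ray(n,uv); a=M[m][1]; e=np.array([np.cos(a),np.sin(a),0]); lo=loc(m,o)[0]
    return loc(m,o+d*((xl-lo)/(d@e))[:,None])
def orange(p,m,n,lo=(8,90,70)):
    g=cv2.inRange(cv2.cvtColor(p,cv2.COLOR_RGB2HSV),lo,(28,255,255))
    c=proj(n,wor(m,[[35,-30,170]]))[0]; r=18; k=np.zeros_like(g)
    u,v=c.round().astype(int); k[v-r:v+r,u-r:u+r]=1
    return cv2.findNonZero(g*k)
E
python3 - <<'E'
from h import *
out=[]
for m in M:
    for n in('top','side'):
        A=np.load(n+'.npz'); p=A['p']
        ot=orange(p,m,n); ot=None if ot is None else ot.reshape(-1,2)
        print(m,n,'orange',None if ot is None else ot.tolist())
        for xl in(30,40):
            q=[[xl,-55+r*np.sin(t),70+r*np.cos(t)] for t in(0,.14,.23,.32) for r in(100,)]
            print('  xl',xl,'tip0/.14/.23/.32 px',proj(n,wor(m,q)).round(1).tolist())
        u,v=proj(n,wor(m,[[35,-30,155]]))[0].round().astype(int)
        out.append(cv2.resize(p[v-18:v+18,u-24:u+24],(400,300),interpolation=cv2.INTER_NEAREST)); print('  crop origin',u-24,v-18)
save(np.vstack([np.hstack(out[:2]),np.hstack(out[2:])]),'scale.png')
E
```

```text
round top orange [[315, 201], [316, 201], [317, 201], [315, 202], [316, 202], [317, 202], [318, 202], [316, 203]]
  xl 30 tip0/.14/.23/.32 px [[326.2, 200.7], [321.4, 201.1], [318.3, 201.4], [315.3, 201.7]]
  xl 40 tip0/.14/.23/.32 px [[325.9, 197.3], [321.1, 197.7], [318.0, 198.0], [314.9, 198.3]]
  crop origin 293 182
round side orange [[301, 166], [300, 167], [301, 167], [300, 168]]
  xl 30 tip0/.14/.23/.32 px [[305.6, 164.9], [303.1, 166.8], [301.5, 168.2], [299.9, 169.8]]
  xl 40 tip0/.14/.23/.32 px [[303.4, 163.8], [300.9, 165.7], [299.3, 167.1], [297.7, 168.7]]
  crop origin 276 153
square top orange [[188, 189], [189, 189], [187, 190], [188, 190], [189, 190], [190, 190], [189, 191], [190, 191], [191, 191], [192, 192]]
  xl 30 tip0/.14/.23/.32 px [[199.6, 192.8], [195.1, 191.7], [192.2, 191.0], [189.5, 190.4]]
  xl 40 tip0/.14/.23/.32 px [[200.5, 189.5], [196.0, 188.4], [193.2, 187.8], [190.4, 187.2]]
  crop origin 169 172
square side orange [[220, 193], [221, 193], [217, 194], [218, 194], [219, 194], [220, 194], [221, 194], [222, 194], [214, 195], [215, 195], [216, 195], [217
[... 3175 characters left out ...]
 [197, 217], [198, 217], [199, 217], [200, 217], [201, 217], [202, 217], [203, 217], [204, 217], [205, 217], [195, 218], [196, 218], [197, 218], [198, 218], [199, 218], [200, 218], [201, 218], [202, 218], [203, 218], [204, 218], [205, 218], [206, 218], [195, 219], [196, 219], [197, 219], [198, 219], [199, 219], [200, 219], [201, 219], [202, 219], [203, 219], [204, 219], [205, 219], [195, 220], [196, 220], [197, 220], [198, 220], [199, 220], [200, 220], [201, 220], [202, 220], [203, 220]]
  xl 30 tip0/.14/.23/.32 px [[221.0, 206.4], [217.0, 208.0], [214.4, 209.2], [212.0, 210.6]]
  xl 40 tip0/.14/.23/.32 px [[219.6, 204.6], [215.6, 206.2], [213.1, 207.4], [210.6, 208.9]]
  crop origin 189 194
```

View pics/scale.png

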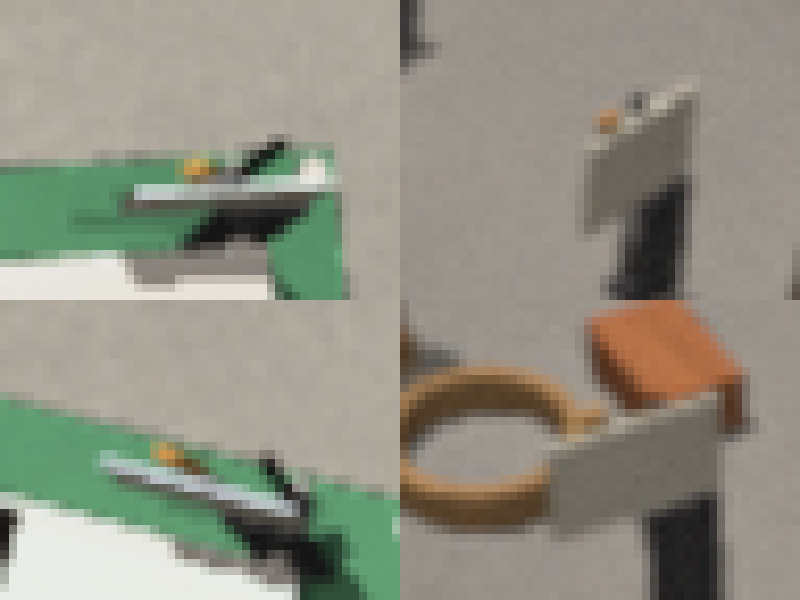

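```bash
python3 - <<'E'
from h import *
A=np.load('top.npz'); p=A['p'].astype(float)
for m in M:
    c=proj('top',wor(m,[[35,-30,160]]))[0].round().astype(int)
    sub=p[c[1]-14:c[1]+14,c[0]-16:c[0]+16]
    w=np.clip(sub[...,0]-sub[...,2]-60,0,None); ys,xs=np.mgrid[c[1]-14:c[1]+14,c[0]-16:c[0]+16]
    cen=[(w*xs).sum()/w.sum(),(w*ys).sum()/w.sum()]
    print(m,'tab px',np.round(cen,2),'npx',(w>20).sum(), 'ys',ys[w>20].min(),ys[w>20].max(),'xs',xs[w>20].min(),xs[w>20].max())
    for xl in(27,30,33,36,39):
        q=onx(m,'top',[cen],xl)[0]; print('  xl',xl,'y,z',q[1:].round(1),'ang',np.arctan2(q[1]+55,q[2]-70).round(3),'r',np.hypot(q[1]+55,q[2]-70).round(0))
        for t in(0.,.2,.3):print('    t',t,[proj('top',wor(m,[[xl,-55+r*np.sin(t),70+r*np.cos(t)]]))[0].round(1).tolist() for r in(88,100,114)])
# side view round
p=np.load('side.npz')['p'].astype(float); sub=p[160:175,292:312]; ys,xs=np.mgrid[160:175,292:312]
w=np.clip(sub[...,0]-sub[...,2]-40,0,None); cen=[(w*xs).sum()/w.sum(),(w*ys).sum()/w.sum()];print('side round',np.round(cen,2))
for xl in(27,30,33,36,39):
    q=onx('round','side',[cen],xl)[0];print('  xl',xl,q[1:].round(1),'ang',np.arctan2(q[1]+55,q[2]-70).round(3),'r',np.hypot(q[1]+55,q[2]-70).round(0))
    q=onx('round','side',[(304,165)],xl)[0];print('   ptr tip',q[1:].round(1))
E
```

```text
round tab px [315.98 201.68] npx 4 ys 201 202 xs 315 317
  xl 27 y,z [-22.  187.9] ang 0.273 r 122.0
    t 0.0 [[325.6, 202.3], [326.3, 201.7], [327.2, 201.1]]
    t 0.2 [[319.6, 202.8], [319.5, 202.3], [319.2, 201.7]]
    t 0.3 [[316.7, 203.1], [316.0, 202.7], [315.3, 202.1]]
  xl 30 y,z [-25.7 164.7] ang 0.3 r 99.0
    t 0.0 [[325.5, 201.3], [326.2, 200.7], [327.1, 200.0]]
    t 0.2 [[319.5, 201.8], [319.4, 201.3], [319.1, 200.7]]
    t 0.3 [[316.6, 202.1], [315.9, 201.6], [315.2, 201.1]]
  xl 33 y,z [-29.4 141.6] ang 0.343 r 76.0
    t 0.0 [[325.4, 200.3], [326.1, 199.7], [327.0, 199.0]]
    t 0.2 [[319.4, 200.8], [319.3, 200.3], [319.0, 199.7]]
    t 0.3 [[316.5, 201.1], [315.8, 200.6], [315.1, 200.1]]
  xl 36 y,z [-33.1 118.5] ang 0.424 r 53.0
    t 0.0 [[325.3, 199.3], [326.0, 198.7], [326.9, 198.0]]
    t 0.2 [[319.3, 199.8], [319.2, 199.3], [318.9, 198.6]]
    t 0.3 [[316.4, 200.1], [315.7, 199.6], [315.0, 199.1]]
  xl 39 y,z [-36.8  95.3] ang 0.622 r 31.0
    t 0.0 [[325.2, 198.3], [325.9, 197.7], [326.8, 197.0]]
    t 0.2 [[319.3, 198.8], [319.1, 198.3], [318.8, 197.6]]
   
[... 862 characters left out ...]
[199.6, 190.0]]
    t 0.2 [[195.0, 190.1], [193.7, 189.3], [192.1, 188.2]]
    t 0.3 [[192.4, 189.5], [190.7, 188.6], [188.6, 187.5]]
  xl 39 y,z [-7.7 94.9] ang 1.086 r 53.0
    t 0.0 [[200.9, 190.5], [200.4, 189.8], [199.8, 189.0]]
    t 0.2 [[195.3, 189.2], [194.0, 188.3], [192.4, 187.2]]
    t 0.3 [[192.6, 188.6], [190.9, 187.6], [188.9, 186.5]]
side round [300.48 166.71]
  xl 27 [-21.1 180.7] ang 0.298 r 116.0
   ptr tip [-41. 178.]
  xl 30 [-25.2 177.2] ang 0.271 r 111.0
   ptr tip [-45.2 174.5]
  xl 33 [-29.3 173.7] ang 0.243 r 107.0
   ptr tip [-49.5 171. ]
  xl 36 [-33.5 170.2] ang 0.212 r 102.0
   ptr tip [-53.7 167.5]
  xl 39 [-37.6 166.7] ang 0.178 r 98.0
   ptr tip [-57.9 164. ]
```

The tips give about 0.27 rad for the round index and 0.29 for the square one, to be refined during the press. I'm now moving over the round pad with the fingers shut, turning the tool so its y lies along the mount's x.

>>> carry_out --moves '[{"dx": 0.03, "dy": -0.025, "dz": -0.005, "twist": -8}, {"dx": 0.065, "dy": -0.055, "dz": -0.005, "twist": -16}, {"dx": 0.1, "dy": -0.085, "dz": -0.005, "twist": -24}, {"dx": 0.135, "dy": -0.115, "dz": -0.005, "twist": -32}, {"dx": 0.17, "dy": -0.145, "dz": -0.005, "twist": -40}]' --grip 0

```text
t: 0.6
eef_pos: [363.9, -354.8, 219.5]
tcp_rot: [-3.141, -0.0, 1.158]
ft_force: [0.8, -0.4, 0.6]
opening: 0.636
```

```bash
cat >> h.py <<'E'
def togo(x,y,yaw):
    s=state(); r=s['tcp_rot']; a=r[2]; p=s['eef_pos']; d=np.array([x,y])-p[:2]
    print('t',round(s['t'],2),'pos',p.round(1),'rot',r.round(3),'F',s['ft_force'].round(2),'open',round(s['opening'],2))
    print('dx,dy m',((d[0]*np.cos(a)+d[1]*np.sin(a))/1e3).round(4),((d[0]*np.sin(a)-d[1]*np.cos(a))/1e3).round(4),'twist',np.degrees(a-yaw).round(1))
E
python3 -c "
from h import *
togo(477.6,-100.7,1.622)"
```

```text
t 0.6 pos [ 363.9 -354.8  219.5] rot [-3.141 -0.     1.158] F [ 0.81 -0.36  0.58] open 0.64
dx,dy m 0.2784 0.0023 twist -26.6
```

>>> carry_out --moves '[{"dx": 0.045, "dy": 0, "twist": -7}, {"dx": 0.09, "dy": 0.001, "twist": -14}, {"dx": 0.135, "dy": 0.001, "twist": -21}, {"dx": 0.18, "dy": 0.002, "twist": -26.6}, {"dx": 0.22, "dy": 0.002, "twist": -26.6}]'

```text
schema error: expected keys dx, dy, dz, twist
```

```bash
python3 -c "
from h import *
togo(477.6,-100.7,1.622)"
```

```text
t 0.6 pos [ 363.9 -354.8  219.5] rot [-3.141 -0.     1.158] F [ 0.81 -0.36  0.58] open 0.64
dx,dy m 0.2784 0.0023 twist -26.6
```

>>> carry_out --moves '[{"dx": 0.045, "dy": 0, "dz": 0, "twist": -7}, {"dx": 0.09, "dy": 0.001, "dz": 0, "twist": -14}, {"dx": 0.135, "dy": 0.001, "dz": 0, "twist": -21}, {"dx": 0.18, "dy": 0.002, "dz": 0, "twist": -26.6}, {"dx": 0.22, "dy": 0.002, "dz": 0, "twist": -26.6}]'

```text
t: 1.1
eef_pos: [455.2, -154.3, 219.6]
tcp_rot: [-3.142, -0.0, 1.621]
ft_force: [0.2, -0.1, -0.1]
opening: 0.207
```

```bash
python3 -c "
from h import *
togo(477.6,-100.7,1.622)"
```

```text
t 1.1 pos [ 455.2 -154.3  219.6] rot [-3.142 -0.     1.621] F [ 0.25 -0.08 -0.06] open 0.21
dx,dy m 0.0524 0.0251 twist -0.1
```

>>> carry_out --moves '[{"dx": 0.03, "dy": 0.015, "dz": 0, "twist": 0}, {"dx": 0.052, "dy": 0.025, "dz": 0, "twist": 0}, {"dx": 0.052, "dy": 0.025, "dz": 0.04, "twist": 0}, {"dx": 0.052, "dy": 0.025, "dz": 0.08, "twist": 0}, {"dx": 0.052, "dy": 0.025, "dz": 0.11, "twist": 0}]'

```text
t: 1.6
eef_pos: [476.7, -102.6, 107.8]
tcp_rot: [-3.141, -0.0, 1.618]
ft_force: [0.4, -0.2, 0.1]
opening: 0.006
```

```bash
python3 - <<'E'
from h import *
togo(477.6,-100.7,1.622)
a,_=snap('top'); b,_=snap('side'); 
def cr(p,m,n,w=64,h=64):
    u,v=proj(n,wor(m,[[10,0,130]]))[0].round().astype(int); print(u-w//2,v-h//2); return cv2.resize(p[v-h//2:v+h//2,u-w//2:u+w//2],(400,400),interpolation=cv2.INTER_CUBIC)
save(np.hstack([cr(a,'round','top'),cr(b,'round','side')]),'r1.png')
togo(477.6,-100.7,1.622)
E
```

```text
t 1.6 pos [ 476.7 -102.6  107.8] rot [-3.141 -0.     1.618] F [ 0.39 -0.2   0.12] open 0.01
dx,dy m 0.0019 0.001 twist -0.2
274 178
268 151
t 1.7 pos [ 475.6 -102.5  106.7] rot [-3.136e+00 -2.000e-03  1.617e+00] F [ 0.47 -0.13  0.38] open 0.0
dx,dy m 0.0017 0.0021 twist -0.3
```

View pics/r1.png

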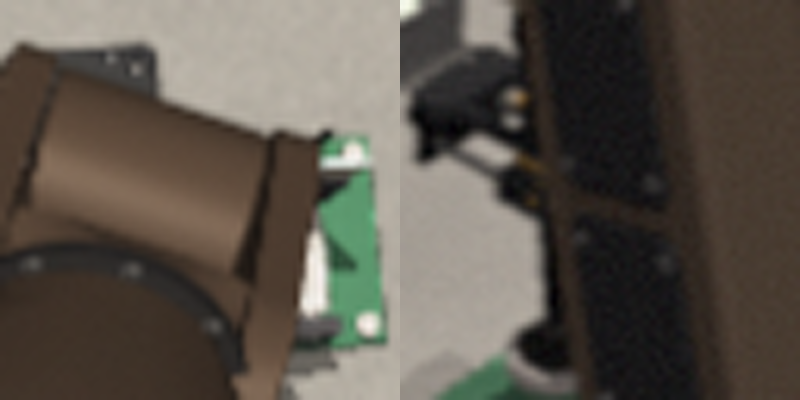

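Both views of the round scale are blocked by the wrist when I press at the TCP. I'll open the fingers to 80 mm and press with the one on the tool's +y side, so the arm stands about 46 mm further to −x and clears the view.

>>> carry_out --moves '[{"dx": 0.002, "dy": -0.02, "dz": -0.01, "twist": -0.3}, {"dx": 0.002, "dy": -0.044, "dz": -0.01, "twist": -0.3}, {"dx": 0.002, "dy": -0.044, "dz": -0.01, "twist": -0.3}, {"dx": 0.002, "dy": -0.044, "dz": -0.01, "twist": -0.3}, {"dx": 0.002, "dy": -0.044, "dz": -0.01, "twist": -0.3}]' --grip 0.08

```text
t: 2.2
eef_pos: [434.3, -103.6, 120.4]
tcp_rot: [3.14, 0.001, 1.622]
ft_force: [0.1, 0.4, -0.0]
opening: 0.367
```

```bash
cat >> h.py <<'E'
def crop(p,m,n,w=64,h=64,X=(10,0,130)):
    u,v=proj(n,wor(m,[X]))[0].round().astype(int); print(n,'crop origin',u-w//2,v-h//2); return cv2.resize(p[v-h//2:v+h//2,u-w//2:u+w//2],(400,int(400*h/w)),interpolation=cv2.INTER_CUBIC)
E
python3 - <<'E'
from h import *
togo(431.6,-103,1.622)
a,_=snap('top'); b,_=snap('side'); 
save(np.hstack([crop(a,'round','top'),crop(b,'round','side')]),'r2.png')
togo(431.6,-103,1.622)
E
```

```text
t 2.2 pos [ 434.3 -103.6  120.4] rot [3.140e+00 1.000e-03 1.622e+00] F [ 0.12  0.4  -0.04] open 0.37
dx,dy m 0.0007 -0.0027 twist 0.0
top crop origin 274 178
side crop origin 268 151
t 2.3 pos [ 434.  -103.4  119.9] rot [3.141 0.    1.623] F [-0.34  0.36 -0.12] open 0.45
dx,dy m 0.0005 -0.0024 twist 0.0
```

View pics/r2.png

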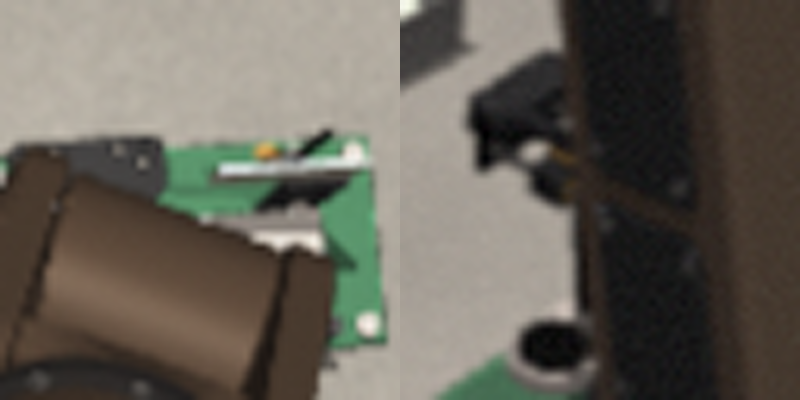

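In the top view the tab, at crop (265,150), and the pointer tip, at (330,133), are now both clear. Descending.

>>> carry_out --moves '[{"dx": 0.0005, "dy": -0.002, "dz": 0.01, "twist": 0}, {"dx": 0.0005, "dy": -0.002, "dz": 0.02, "twist": 0}, {"dx": 0.0005, "dy": -0.002, "dz": 0.027, "twist": 0}, {"dx": 0.0005, "dy": -0.002, "dz": 0.03, "twist": 0}, {"dx": 0.0005, "dy": -0.002, "dz": 0.03, "twist": 0}]'

```text
t: 2.8
eef_pos: [431.2, -102.8, 89.1]
tcp_rot: [-3.141, -0.0, 1.622]
ft_force: [-0.4, 0.5, 1.2]
opening: 0.832
```

>>> carry_out --moves '[{"dx": 0, "dy": 0, "dz": 0.002, "twist": 0}, {"dx": 0, "dy": 0, "dz": 0.004, "twist": 0}, {"dx": 0, "dy": 0, "dz": 0.006, "twist": 0}, {"dx": 0, "dy": 0, "dz": 0.008, "twist": 0}, {"dx": 0, "dy": 0, "dz": 0.01, "twist": 0}]'

```text
t: 3.3
eef_pos: [431.3, -102.7, 79.6]
tcp_rot: [3.141, 0.0, 1.623]
ft_force: [-0.1, 2.3, 3.0]
opening: 0.847
```

>>> carry_out --moves '[{"dx": 0, "dy": 0, "dz": 0.003, "twist": 0}, {"dx": 0, "dy": 0, "dz": 0.006, "twist": 0}, {"dx": 0, "dy": 0, "dz": 0.01, "twist": 0}, {"dx": 0, "dy": 0, "dz": 0.014, "twist": 0}, {"dx": 0, "dy": 0, "dz": 0.018, "twist": 0}]'

```text
t: 3.8
eef_pos: [431.3, -102.9, 61.3]
tcp_rot: [3.141, 0.0, 1.622]
ft_force: [-1.1, 1.4, 5.0]
opening: 0.839
```

```bash
cat >> h.py <<'E'
from scipy.optimize import brentq
def tilt(z,Yc=110): return brentq(lambda t:70-np.tan(t)*(Yc-13*np.sin(t))+13*np.cos(t)-z,-.2,.6)
E
python3 - <<'E'
from h import *
s=state();print(s['t'],s['eef_pos'].round(2),s['ft_force'].round(2),'tilt',tilt(s['eef_pos'][2]).__round__(3))
a,_=snap('top'); 
save(np.hstack([cv2.resize(crop(a,'round','top',40,30,(35,-30,160)),(800,600))]),'r3.png')
for t in (.15,.2,.25,.3): print(t,proj('top',wor('round',[[36,-55+100*np.sin(t),70+100*np.cos(t)]]))[0].round(1))
E
```

```text
3.8 [ 431.29 -102.89   61.32] [-1.07  1.4   5.04] tilt 0.197
top crop origin 297 185
0.15 [320.9 199.1]
0.2 [319.2 199.3]
0.25 [317.4 199.4]
0.3 [315.7 199.6]
```

View pics/r3.png

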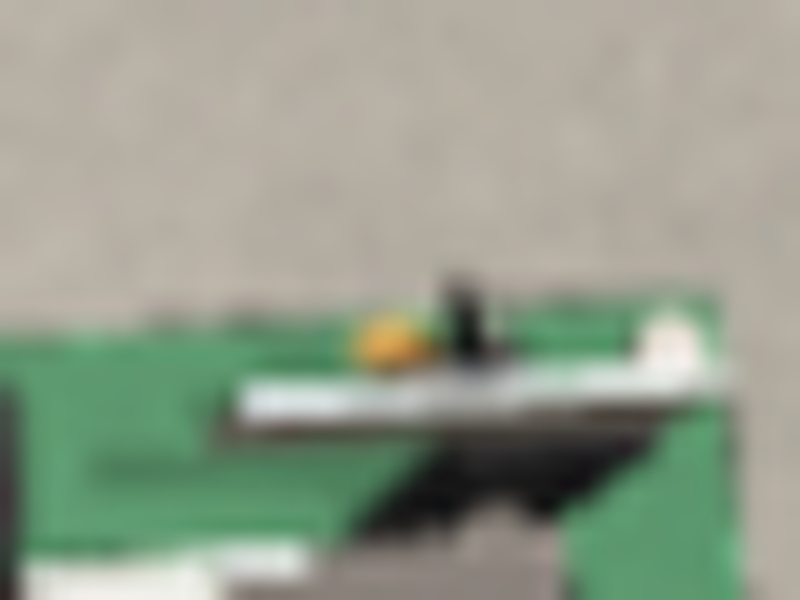

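The pointer tip is at (319.5,199) px and the tab centre at (316.2,201.6) px. The plate is at about 0.197 rad and the target is about 0.28.

>>> carry_out --moves '[{"dx": 0, "dy": 0, "dz": 0.002, "twist": 0}, {"dx": 0, "dy": 0, "dz": 0.004, "twist": 0}, {"dx": 0, "dy": 0, "dz": 0.006, "twist": 0}, {"dx": 0, "dy": 0, "dz": 0.0075, "twist": 0}, {"dx": 0, "dy": 0, "dz": 0.0085, "twist": 0}]'

```text
t: 4.35
eef_pos: [431.5, -103.4, 53.2]
tcp_rot: [3.141, 0.001, 1.622]
ft_force: [-2.5, -3.2, 7.1]
opening: 0.841
```

```bash
python3 - <<'E'
from h import *
s=state();print(s['t'],s['eef_pos'].round(2),s['ft_force'].round(2),'tilt',tilt(s['eef_pos'][2]).__round__(3))
a,_=snap('top'); 
save(cv2.resize(crop(a,'round','top',40,30,(35,-30,160)),(800,600)),'r4.png')
E
```

```text
4.35 [ 431.45 -103.37   53.16] [-2.47 -3.18  7.15] tilt 0.269
top crop origin 297 185
```

View pics/r4.png

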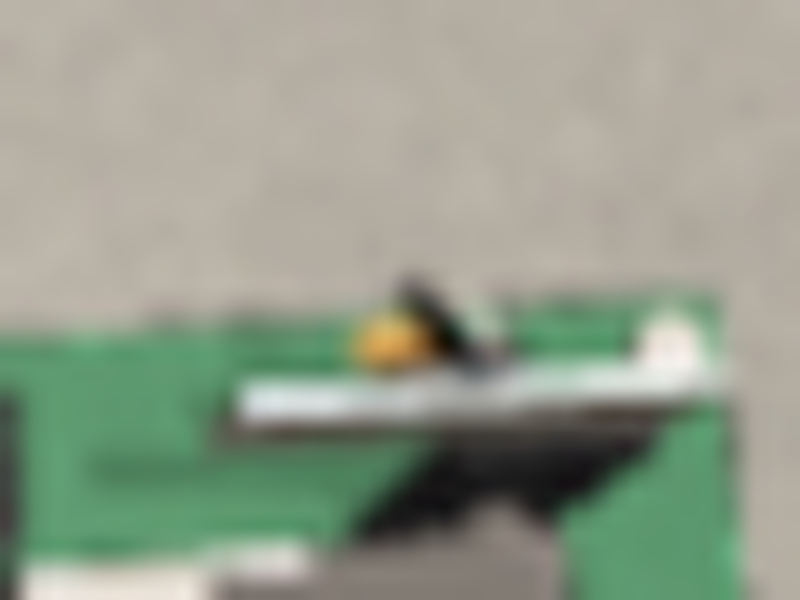

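The pointer tip is at crop (412,285), about 317.1 px, and slightly short of the tab centre. It needs about 0.02 rad more, so I'll press 1.8 mm further and hold.

>>> carry_out --moves '[{"dx": 0, "dy": 0, "dz": 0.001, "twist": 0}, {"dx": 0, "dy": 0, "dz": 0.0018, "twist": 0}, {"dx": 0, "dy": 0, "dz": 0.0018, "twist": 0}, {"dx": 0, "dy": 0, "dz": 0.0018, "twist": 0}, {"dx": 0, "dy": 0, "dz": 0.0018, "twist": 0}]'

```text
t: 4.9
eef_pos: [431.6, -103.4, 51.5]
tcp_rot: [3.141, 0.001, 1.622]
ft_force: [-1.0, -2.7, 7.3]
opening: 0.842
```

```bash
python3 - <<'E'
from h import *
s=state();print(s['t'],s['eef_pos'].round(2),s['ft_force'].round(2),'tilt',tilt(s['eef_pos'][2]).__round__(3))
a,_=snap('top'); b=np.mean([a]+[read_camera('top')[0] for _ in range(2)],0).astype(np.uint8)
save(cv2.resize(crop(b,'round','top',40,30,(35,-30,160)),(800,600)),'r5.png')
E
```

```text
4.9 [ 431.55 -103.42   51.5 ] [-1.04 -2.67  7.35] tilt 0.283
top crop origin 297 185
```

View pics/r5.png

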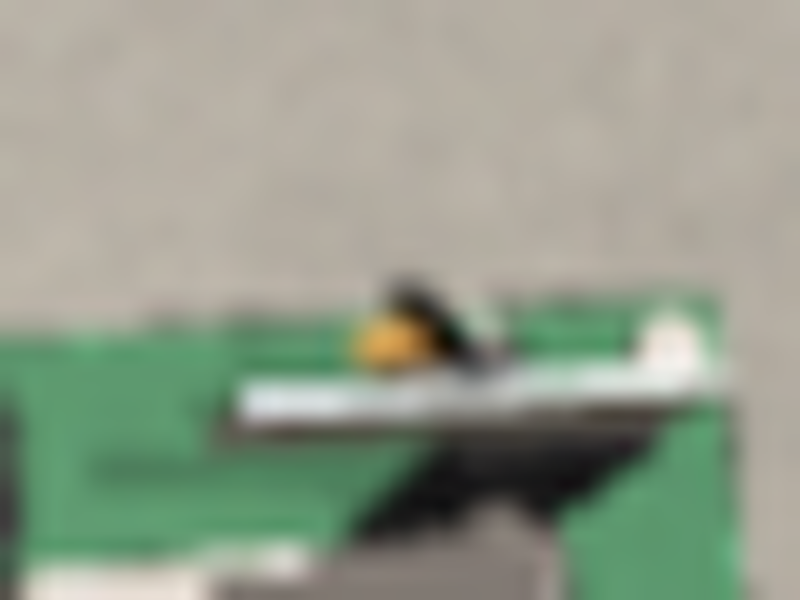

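The tip is at crop (403,288) and the tab centre at (393,342). Allowing for the tab standing taller than the tip, that is centred to within about 1 mm. Holding for a second, then releasing.

>>> carry_out --moves '[{"dx": 0, "dy": 0, "dz": 0, "twist": 0}, {"dx": 0, "dy": 0, "dz": 0, "twist": 0}, {"dx": 0, "dy": 0, "dz": 0, "twist": 0}, {"dx": 0, "dy": 0, "dz": 0, "twist": 0}, {"dx": 0, "dy": 0, "dz": 0, "twist": 0}]'

```text
t: 5.55
eef_pos: [431.6, -103.4, 51.5]
tcp_rot: [3.141, 0.001, 1.622]
ft_force: [-2.1, -2.9, 7.4]
opening: 0.836
```

>>> carry_out --moves '[{"dx": 0, "dy": 0, "dz": 0, "twist": 0}, {"dx": 0, "dy": 0, "dz": 0, "twist": 0}, {"dx": 0, "dy": 0, "dz": 0, "twist": 0}, {"dx": 0, "dy": 0, "dz": 0, "twist": 0}, {"dx": 0, "dy": 0, "dz": 0, "twist": 0}]'

```text
t: 6.05
eef_pos: [431.6, -103.4, 51.5]
tcp_rot: [3.141, 0.001, 1.622]
ft_force: [-1.1, -2.7, 7.3]
opening: 0.843
```

>>> carry_out --moves '[{"dx": 0, "dy": 0, "dz": -0.006, "twist": 0}, {"dx": 0, "dy": 0, "dz": -0.013, "twist": 0}, {"dx": 0, "dy": 0, "dz": -0.02, "twist": 0}, {"dx": 0, "dy": 0, "dz": -0.027, "twist": 0}, {"dx": 0, "dy": 0, "dz": -0.034, "twist": 0}]'

```text
t: 6.55
eef_pos: [431.2, -103.1, 85.8]
tcp_rot: [3.142, 0.0, 1.622]
ft_force: [0.5, -0.0, 0.7]
opening: 0.838
```

>>> carry_out --moves '[{"dx": 0, "dy": 0, "dz": -0.02, "twist": 0}, {"dx": 0, "dy": 0, "dz": -0.05, "twist": 0}, {"dx": 0, "dy": 0, "dz": -0.09, "twist": 0}, {"dx": 0, "dy": 0, "dz": -0.13, "twist": 0}, {"dx": 0, "dy": 0, "dz": -0.13, "twist": 0}]'

```text
t: 7.05
eef_pos: [432.6, -103.6, 219.6]
tcp_rot: [3.135, 0.003, 1.622]
ft_force: [0.0, -0.6, -0.8]
opening: 0.841
```

```bash
python3 - <<'E'
from h import *
# square press point options: finger +y tool at pad centre, offset 46 along tool y (mount x)
a=M['square'][1]; x=np.array([np.cos(a),np.sin(a)]); P=np.array([547.5,278.])
print('direct',P,'fingeroff',P-46*x)
togo(*(P-46*x),np.pi/2+a)
p,_=snap('top'); togo(*P,np.pi/2+a)
for nm,uv,z in(('punch',(252,184),60),('spool',(250,230),30),('die',(255,260),20),('screwdriver',(122,230),10)): print(nm,onz('top',[uv],z)[0].round())
# pad dark blob of round after release
v=p.max(2);l=cv2.connectedComponentsWithStats((v[205:240,268:300]<50).astype(np.uint8));print(l[2][1:],l[3][1:]+[268,205])
sub=p[192:206,305:335].astype(int);d=sub.max(2);ys,xs=np.nonzero(d<60);print('dark px tip',[(305+i,192+j) for i,j in zip(xs,ys) if j<10])
E
```

```text
direct [547.5 278. ] fingeroff [503.19116671 290.35828841]
t 7.05 pos [ 432.6 -103.6  219.6] rot [3.135e+00 3.000e-03 1.622e+00] F [ 0.05 -0.6  -0.75] open 0.84
dx,dy m 0.3898 0.0908 twist 18.5
t 7.1 pos [ 431.7 -103.2  217.3] rot [3.138e+00 2.000e-03 1.622e+00] F [ 0.64 -0.1  -0.29] open 0.84
dx,dy m 0.3748 0.1352 twist 18.5
punch [602.  -3.  60.]
spool [458.   6.  30.]
die [362.  -8.  20.]
screwdriver [467. 425.  10.]
[[ 7  1  1  1  1]
 [19  0  1  1  1]
 [ 6  3  1  2  2]
 [16  2  3  7  7]
 [ 5  6  1  1  1]
 [ 3  9  2  4  5]
 [ 8 10  8 24 46]
 [ 2 14  1  2  2]
 [ 1 17  1  2  2]
 [ 0 20  1  4  4]
 [14 34  2  1  2]] [[275.         206.        ]
 [287.         205.        ]
 [274.         208.5       ]
 [285.         210.        ]
 [273.         211.        ]
 [271.4        215.4       ]
 [279.19565217 230.04347826]
 [270.         219.5       ]
 [269.         222.5       ]
 [268.         226.5       ]
 [282.5        239.        ]]
dark px tip [(np.int64(326), np.int64(199)), (np.int64(324), np.int64(200)), (np.int64(325), np.int64(200)), (np.int64(323), np.int64(201)), (np.int64(324), np.int64(201))]
```

Round plate released, and its pointer is back at rest at (326,199), as at the start. Now moving to the square mount with the same finger offset.

>>> carry_out --moves '[{"dx": 0.04, "dy": 0.01, "dz": 0, "twist": 4}, {"dx": 0.085, "dy": 0.02, "dz": 0, "twist": 8}, {"dx": 0.13, "dy": 0.03, "dz": 0, "twist": 12}, {"dx": 0.175, "dy": 0.04, "dz": 0, "twist": 16}, {"dx": 0.22, "dy": 0.05, "dz": 0, "twist": 18.5}]'

```text
t: 7.6
eef_pos: [469.2, 121.2, 214.0]
tcp_rot: [-3.14, 0.001, 1.297]
ft_force: [0.8, -0.1, 0.6]
opening: 0.841
```

```bash
python3 -c "
from h import *
togo(503.2,290.4,1.299)"
```

```text
t 7.6 pos [469.2 121.2 214. ] rot [-3.140e+00  1.000e-03  1.297e+00] F [ 0.82 -0.1   0.64] open 0.84
dx,dy m 0.1721 -0.0132 twist -0.1
```

>>> carry_out --moves '[{"dx": 0.045, "dy": -0.004, "dz": 0, "twist": -0.1}, {"dx": 0.09, "dy": -0.008, "dz": 0, "twist": -0.1}, {"dx": 0.135, "dy": -0.011, "dz": 0, "twist": -0.1}, {"dx": 0.172, "dy": -0.013, "dz": 0, "twist": -0.1}, {"dx": 0.172, "dy": -0.013, "dz": 0.02, "twist": -0.1}]'

```text
t: 8.1
eef_pos: [504.2, 292.4, 194.9]
tcp_rot: [3.14, -0.002, 1.304]
ft_force: [0.0, -0.7, -0.7]
opening: 0.843
```

```bash
python3 -c "
from h import *
togo(503.2,290.4,1.299)"
```

```text
t 8.1 pos [504.2 292.4 194.9] rot [ 3.140e+00 -2.000e-03  1.304e+00] F [ 0.02 -0.69 -0.68] open 0.84
dx,dy m -0.0022 -0.0004 twist 0.3
```

>>> carry_out --moves '[{"dx": 0, "dy": 0, "dz": 0.03, "twist": 0}, {"dx": 0, "dy": 0, "dz": 0.065, "twist": 0}, {"dx": 0, "dy": 0, "dz": 0.09, "twist": 0}, {"dx": 0, "dy": 0, "dz": 0.103, "twist": 0}, {"dx": 0, "dy": 0, "dz": 0.103, "twist": 0}]'

```text
t: 8.6
eef_pos: [502.4, 288.1, 90.1]
tcp_rot: [-3.138, 0.003, 1.301]
ft_force: [-0.5, 0.1, -0.3]
opening: 0.842
```

```bash
python3 - <<'E'
from h import *
togo(503.2,290.4,1.299)
a,_=snap('top'); 
A=cv2.resize(crop(a,'square','top',40,30,(35,-30,160)),(600,450))
save(np.vstack([A,cv2.resize(crop(a,'square','top',120,30,(0,20,100)),(600,150))]),'s1.png')
E
```

```text
t 8.6 pos [502.4 288.1  90.1] rot [-3.138e+00  3.000e-03  1.301e+00] F [-0.47  0.07 -0.31] open 0.84
dx,dy m 0.0024 0.0001 twist 0.1
top crop origin 172 175
top crop origin 116 185
```

View pics/s1.png

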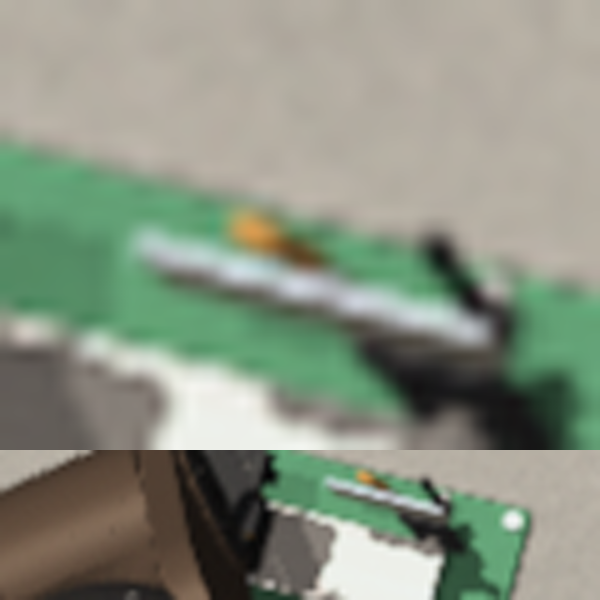

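The square scale is in clear view. The bright top face of the tab is centred at crop (256,232), which is (188.6,190.0) px, and the pointer tip is at rest at (200.6,190.8) px. That puts the index at about 0.285 rad. Pressing.

>>> carry_out --moves '[{"dx": 0.001, "dy": 0, "dz": 0.002, "twist": 0}, {"dx": 0.001, "dy": 0, "dz": 0.004, "twist": 0}, {"dx": 0.001, "dy": 0, "dz": 0.006, "twist": 0}, {"dx": 0.001, "dy": 0, "dz": 0.008, "twist": 0}, {"dx": 0.001, "dy": 0, "dz": 0.01, "twist": 0}]'

```text
t: 9.15
eef_pos: [503.7, 289.7, 82.5]
tcp_rot: [3.141, -0.0, 1.301]
ft_force: [0.3, 1.8, 2.0]
opening: 0.845
```

>>> carry_out --moves '[{"dx": 0, "dy": 0, "dz": 0.004, "twist": 0}, {"dx": 0, "dy": 0, "dz": 0.008, "twist": 0}, {"dx": 0, "dy": 0, "dz": 0.012, "twist": 0}, {"dx": 0, "dy": 0, "dz": 0.016, "twist": 0}, {"dx": 0, "dy": 0, "dz": 0.019, "twist": 0}]'

```text
t: 9.65
eef_pos: [503.9, 289.8, 63.1]
tcp_rot: [3.141, -0.0, 1.301]
ft_force: [0.3, 3.8, 5.1]
opening: 0.841
```

```bash
python3 - <<'E'
from h import *
s=state();print(s['t'],s['eef_pos'].round(2),s['ft_force'].round(2)); togo(503.2,290.4,1.299)
Y=loc('square',s['eef_pos'])[1]+55-10; print('Yc',Y.round(1),'tilt',round(tilt(s['eef_pos'][2],Y),3),'z for .27,.285:',[round(70-np.tan(t)*(Y-13*np.sin(t))+13*np.cos(t),1) for t in(.27,.285)])
a,_=snap('top'); d=a.max(2); print(a[184:196,184:204].max(2))
print([proj('top',wor('square',[[36,-55+100*np.sin(t),70+100*np.cos(t)]]))[0].round(1).tolist() for t in (0,.2,.285)],'tab',[proj('top',wor('square',[[29,-55+115*np.sin(t),70+115*np.cos(t)]]))[0].round(1).tolist() for t in (.27,.285,.3)])
E
```

```text
9.65 [503.87 289.82  63.09] [0.33 3.81 5.1 ]
t 9.65 pos [503.9 289.8  63.1] rot [ 3.141 -0.     1.301] F [0.33 3.81 5.1 ] open 0.84
dx,dy m 0.0004 -0.0008 twist 0.1
Yc 109.4 tilt 0.182 z for .27,.285: [np.float64(53.2), np.float64(51.5)]
[[182 182 182 180 181 181 181 181 180 177 178 178 178 181 182 182 180 179
  182 182]
 [182 182 181 182 182 178 180 184 182 178 177 179 180 181 182 183 180 181
  182 181]
 [172 182 182 184 182 180 181 183 184 184 183 182 180 181 180 181 181 182
  182 179]
 [156 160 161 167 175 186 185 185 186 185 185 184 181 179 178 179 181 182
  181 178]
 [160 146 150 153 157 162 161 180 187 177 156 155 173 181 179 181 180 179
  181 179]
 [161 158 161 165 182 155 137 159 165 137  81  75 127 168 181 183 181 180
  180 182]
 [167 159 158 162 210 200 149 125 133 126 116  77  47 111 155 176 182 182
  182 183]
 [200 198 186 166 155 160 131  94  97 130 157 140  94  55  79 135 158 155
  160 174]
 [186 197 198 211 205 181 146 107 102  95 136 157 150 122  71  62 102 121
  143 169]
 [102 114 148 197 205 198 193 194 180 159 148 140 154 159 130  75  51  93
  130 168]
 [130 120 109  99 104 114 149 198 200 187 184 193 195 194 181 143  93  49
   52 115]
 [161 155 146 137 124 109 101  95 102 113 149 197 201 201 205 206 195 170
  119  56]]
[[200.2, 190.8], [193.7, 189.3], [191.1, 188.7]] tab [[188.9, 189.9], [188.4, 189.8], [187.8, 189.7]]
```

The pointer tip is at about (194.5,189) px, which matches the model at 0.182 rad. The tab at (188.6,190) fits 0.28–0.285. Continuing to about 0.275, then a check.

>>> carry_out --moves '[{"dx": 0, "dy": 0, "dz": 0.003, "twist": 0}, {"dx": 0, "dy": 0, "dz": 0.006, "twist": 0}, {"dx": 0, "dy": 0, "dz": 0.0085, "twist": 0}, {"dx": 0, "dy": 0, "dz": 0.01, "twist": 0}, {"dx": 0, "dy": 0, "dz": 0.0105, "twist": 0}]'

```text
t: 10.2
eef_pos: [503.6, 289.1, 52.8]
tcp_rot: [-3.142, 0.001, 1.301]
ft_force: [-0.8, 0.1, 7.8]
opening: 0.84
```

```bash
python3 - <<'E'
from h import *
s=state();print(s['t'],s['eef_pos'].round(2),s['ft_force'].round(2),'tilt',round(tilt(s['eef_pos'][2],109.4),3))
a,_=snap('top'); b=np.mean([a]+[read_camera('top')[0] for _ in range(2)],0).astype(np.uint8)
save(cv2.resize(crop(b,'square','top',40,30,(35,-30,160)),(600,450)),'s2.png')
E
```

```text
10.2 [503.63 289.15  52.78] [-0.78  0.05  7.75] tilt 0.274
top crop origin 172 175
```

View pics/s2.png

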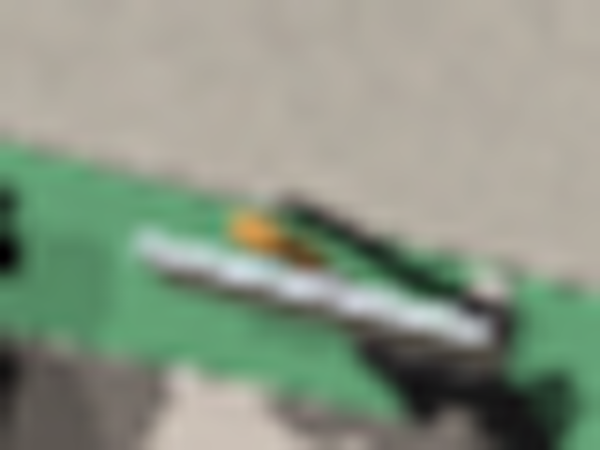

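At 0.274 rad by the TCP height, the tip is at crop (288,205) and the tab centre at (256,232). For a centred pointer I expect a tip column of about 286–299, so it is centred within the reading error. I won't press further; holding here, then releasing.

>>> carry_out --moves '[{"dx": 0, "dy": 0, "dz": 0, "twist": 0}, {"dx": 0, "dy": 0, "dz": 0, "twist": 0}, {"dx": 0, "dy": 0, "dz": 0, "twist": 0}, {"dx": 0, "dy": 0, "dz": 0, "twist": 0}, {"dx": 0, "dy": 0, "dz": 0, "twist": 0}]'

```text
t: 10.85
eef_pos: [503.6, 289.2, 53.0]
tcp_rot: [3.141, 0.001, 1.301]
ft_force: [-0.2, -0.6, 6.8]
opening: 0.838
```

>>> carry_out --moves '[{"dx": 0, "dy": 0, "dz": 0, "twist": 0}, {"dx": 0, "dy": 0, "dz": 0, "twist": 0}, {"dx": 0, "dy": 0, "dz": 0, "twist": 0}, {"dx": 0, "dy": 0, "dz": 0, "twist": 0}, {"dx": 0, "dy": 0, "dz": 0, "twist": 0}]'

```text
t: 11.35
eef_pos: [503.7, 289.1, 53.0]
tcp_rot: [3.141, 0.001, 1.301]
ft_force: [-0.1, -0.9, 7.1]
opening: 0.839
```

>>> carry_out --moves '[{"dx": 0, "dy": 0, "dz": -0.006, "twist": 0}, {"dx": 0, "dy": 0, "dz": -0.013, "twist": 0}, {"dx": 0, "dy": 0, "dz": -0.02, "twist": 0}, {"dx": 0, "dy": 0, "dz": -0.027, "twist": 0}, {"dx": 0, "dy": 0, "dz": -0.034, "twist": 0}]'

```text
t: 11.85
eef_pos: [503.2, 289.1, 86.9]
tcp_rot: [-3.141, 0.001, 1.301]
ft_force: [-0.3, -0.8, -0.5]
opening: 0.84
```

>>> carry_out --moves '[{"dx": 0, "dy": 0, "dz": -0.02, "twist": 0}, {"dx": 0, "dy": 0, "dz": -0.05, "twist": 0}, {"dx": 0, "dy": 0, "dz": -0.09, "twist": 0}, {"dx": 0, "dy": 0, "dz": -0.13, "twist": 0}, {"dx": 0, "dy": 0, "dz": -0.13, "twist": 0}]'

```text
t: 12.35
eef_pos: [504.7, 289.9, 221.5]
tcp_rot: [3.137, -0.004, 1.301]
ft_force: [-0.5, 0.8, -0.7]
opening: 0.84
```

>>> carry_out --moves '[{"dx": 0, "dy": 0, "dz": 0, "twist": 0}, {"dx": 0, "dy": 0, "dz": 0, "twist": 0}, {"dx": 0, "dy": 0, "dz": 0, "twist": 0}, {"dx": 0, "dy": 0, "dz": 0, "twist": 0}, {"dx": 0, "dy": 0, "dz": 0, "twist": 0}]'

```text
t: 12.85
eef_pos: [503.5, 289.5, 216.1]
tcp_rot: [-3.141, 0.001, 1.301]
ft_force: [-0.4, -0.4, 0.1]
opening: 0.84
```

```bash
python3 - <<'E'
from h import *
togo(503,290,1.299)
a,_=snap('top'); save(a,'end.png')
E
```

```text
t 12.85 pos [503.5 289.5 216.1] rot [-3.141e+00  1.000e-03  1.301e+00] F [-0.42 -0.42  0.14] open 0.84
dx,dy m 0.0003 -0.0006 twist 0.1
```

View pics/end.png

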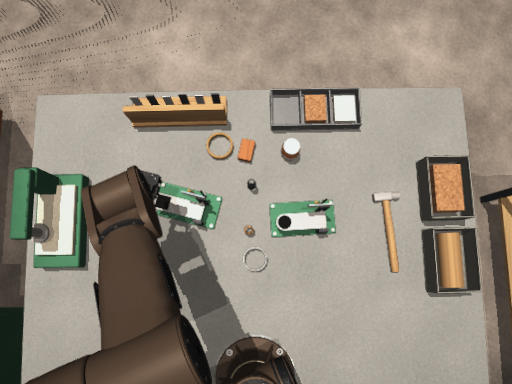

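The final picture shows both pointers back at rest and the visible loose things where they were. The arm hides only the screwdriver, around (122,230), which it never came near. Handing in.

```bash
python3 -c "
from h import *
print(job_done())"
```

```text
the job is handed in; nothing more can be done
None
```

I pressed both pads with one fingertip of the opened gripper, the round mount first and then the square one, and handed the job in at about 12.9 s. I used the open fingers so that the wrist did not hide the scales from the top camera.

| Mount | Plate tilt at hold (from tip height) | Tab position (from pictures) | Time held | Force |
|---|---|---|---|---|
| Round | about 0.283 rad | about 0.285 rad | just over 1 s | about 7.3 N |
| Square | about 0.274 rad | about 0.26–0.29 rad | just over 1 s | about 7 N |

- **Pointer position:** the round pointer looked centred to about 1 mm. On the square mount two readings disagreed by about 0.02 rad (2 mm). One put the tab slightly ahead of the pointer and the other slightly behind. I stopped at 0.274 rad so as not to overrun, which is well inside the 9 mm tab.
- **Release:** after each press the wrist force went back to about zero. The last top picture shows both pointers upright at rest.
- **Bystanders:** in that picture the tabs and the loose things look to be where they were at the start. The arm hid the screwdriver, so I could not check it, but the gripper stayed well away from it.

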